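# Tip the tin caddy into the till tray and bolt it

## Robot

A 7-joint arm with a two-finger parallel gripper is mounted at the origin on the work surface. World frame = base frame: x ahead of the robot, y to its left, z up, the work surface at z = 0. Lengths are in m, angles in rad, forces in N, time in s.
With the tool pointing down it reaches from about 0.425 to 0.825 m from the base axis. Payload 3.6 kg.
Tool frame: the origin (TCP) lies on the mounting face of the last link; the fingertips stand 173 mm ahead of it and the grasp point (between the pads) lies 155 mm ahead of it; z points along the fingers, y is the direction in which the jaws open and shut (so a half turn about z gives the same grasp; the last joint's range is limited). The gripper opens to 85 mm and grips with 20 to 120 N. Pads are 22 mm wide; open, the fingers measure 114 mm over their backs; the gripper's body (76 mm by 85 mm) begins 54 mm behind the grasp point. The pads swing forward as they close: fully open they stand 13 mm farther back than shut.
Start: joints at [1.087, 0.615, -0.013, 1.423, 0.008, 1.103, -0.04], TCP at [0.287, -0.583, 0.405] pointing down, gripper open.
Joint ranges: [-3.12, 3.12], [-0.3, 2.06], [-1.34, 1.32], [0.26, 2.42], [-1.36, 4.5], [0.01, 1.98], [-2.84, 2.84]. Speed limits (rad/s): [2.79, 2.79, 3.14, 3.14, 3.14, 3.14, 3.14].

## Interface

Orientations are given as a unit quaternion [w, x, y, z].
In Python, from cell import status, eyes, manip gives the robot as it stands. The module is installed in compiled form; this text tells all that it offers.
- The arm moves only by the tool play_rows, never from a script. Its argument "targets" is a list of rows, each a list of 6 numbers: the shift along the tool's x, y, z in m, then the turn, a rotation vector about the tool's x, y, z in degrees. A call has 1 to 5 rows; each row shifts and turns the commanded pose from where the row before left it, along the tool's axes as they then stand; what a row does not reach is not made up. A row lasts 1/8 s, in which the tool goes at most 62.5 mm and 10.7 degrees, less where a joint would pass 70% of its speed; a pose out of reach is approached as far as the arm can. A call is refused whole if a number of a shift passes 0.0625 or a number of a turn 10.7, either way. A call with a gripper value outside its range is refused whole. "grip" is the closure, from -1 (fully open) to 1 (shut), set as the call begins (left out, the last holds). The fingers move at their own pace and stop on an object; "grip_force" is the grip in N (left out, the last holds). Time passes only in rows, so rows that do not move let the fingers close. It gives the time, the measured TCP pose, the force and the opening at its end, in the units of the state.
- status.observe(): the state, without advancing time (a new reading comes with each control period).
- eyes.get_image(name): name is "side" or "top" or "wrist"; returns the picture (480x640x3 uint8, red, green, blue); there is no depth.
- eyes.get_calibration(name): a dict with "intrinsics" (3x3 intrinsics, pixels), "rvec" (rotation vector, rad) and "tvec" (3), from world to camera coordinates, as OpenCV has them. Camera axes: x right, y down, z forward; pixel columns grow to the right and rows downward; lengths in m; the calibration is good to about 2 mm. The wrist camera is an equidistant fisheye: a pixel r from the principal point sees the ray r / f radians off the axis. A picture is of the moment at which its call begins: read the wrist's pose just before it. get_calibration takes no time and is no camera call; for the wrist camera it gives the pose at the moment of the call.
- manip.job_done(): hands the job in, once; it reports no verdict.
The state is a dict: "clock": time; "q": joint angles; "joint_velocities": joint speeds; "joint_efforts": joint torques, N m; "position": TCP position; "tcp_rot": TCP orientation; "ft_force": force on the tool from outside, world axes, zero at the start; "ft_torque": the same for the moment, N m; "opening": finger opening in m.
Only numpy, scipy, OpenCV 4.12 (cv2) and the standard library are available. Lean on these libraries where they do the work, as an engineer would, in place of code of your own. Each camera call takes 0.05 s, during which the arm holds its last target.

## Task

On the shop counter, tip the pivoted caddy forward by its arched handle just far enough that its end flap swings open and all four tins slide out into the wooden tray; never tip it beyond 45 degrees. Let the caddy go back level, and only then slide the bolt behind it fully home into the keeper on the caddy. Leave the tray where it stands and do not disturb the jar, the can and the bottle.

Things in the scene. Friction and masses are not known exactly. Their poses are not given: they have to be found in the camera images.
- stand: fixed dark steel stand that carries caddy and bolt. Origin: on the counter, straight below the middle of the caddy's pivot. Its axes: z up, -y is the way the tins leave (towards the tray), +y is where the bolt is, x is parallel to the pivot axis. Base plate 110 (x) by 285 mm (y from -40 to +245), 12 mm thick. Its yaw varies
- caddy (a joint): tilt of the caddy about its pivot, rad: 0 level at rest, growing as the flap end (stand -y) goes down and the handle bar goes towards -y; hard stop at 1.0, but it must stay under 0.785 (45 degrees). A damped spring (0.24 N m level, 0.6 N m more per rad) takes it back to 0 whenever it is let go. The tins are smooth and begin to slide at about 0.25 to 0.4
- caddy_pivot (a point): point of the caddy on its pivot axis, at mid-length, 135 mm above the counter. The caddy is an aluminium channel 56 wide (x), 200 long (y from -100 to +100), from 14 below to 29 mm above this point, with a clear cover over the row of tins
- caddy_bar (a point): centre of the wooden handle bar of the caddy, 130 mm straight above the pivot when level (265 mm above the counter): a round bar 12 mm thick and 104 mm long along the stand's x, on two 8 mm thick wire uprights at its ends (x = -48 and +48). It may be pushed from its +y side or taken from above; it moves on a 130 mm arc about the pivot
- flap (a joint): opening of the aluminium end flap relative to the caddy, rad: 0 shut, growing as its lower edge swings out. It hangs freely from the top edge of the caddy's -y end, 54 wide and 34 mm high, and opens by gravity as the caddy tips
- flap_edge (a point): middle of the lower edge of the flap
- bolt (a joint): travel of the steel bolt, m: about 0 to 0.010 drawn at the start, 0.040 fully home (end stop). It slides level along the stand's -y, its rod 135 mm above the counter, needs about 2 to 3 N and stays where left. Its tip enters the keeper on the caddy's rear wall at about 0.020
- bolt_knob (a point): centre of the bolt's upright round black knob, 14 mm thick, from 170 to 190 mm above the counter (this point 180 mm), on a 10 mm post. At joint 0 it stands at stand x = 0, y = 202 mm; it moves towards -y as the bolt is shot. The bolt's guides beside it (y = 146 and 224 mm) reach 147 mm above the counter: push above them
- tray: open wooden tray, loose, 160 (x) by 200 (y) by 45 mm high, walls and floor 6 mm. Origin: centre of its underside. It stands already below the flap end, its centre about 165 mm from the pivot along the stand's -y
- tin1: round flat steel tin with a brass band, 42 mm across and 15 mm high, 25 g; origin at the centre of its underside. One of four alike, lying in a row in the caddy (this one nearest the flap)
- tin2: round flat steel tin with a brass band, 42 mm across and 15 mm high, 25 g; origin at the centre of its underside. One of four alike, lying in a row in the caddy
- tin3: round flat steel tin with a brass band, 42 mm across and 15 mm high, 25 g; origin at the centre of its underside. One of four alike, lying in a row in the caddy
- tin4: round flat steel tin with a brass band, 42 mm across and 15 mm high, 25 g; origin at the centre of its underside. One of four alike, lying in a row in the caddy (this one farthest from the flap)
- jar: bystander: squat amber jar with a white label, 80 mm across and 85 mm high; origin at its foot
- can: bystander: blue can with a white label, 66 mm across and 100 mm high; origin at its foot
- bottle: bystander: green bottle with a white label, 66 mm across and 210 mm high; origin at its foot

How it is judged:
On the way, in this order (a step that is already met when the one before it is completed fails the run):
1. all four tins lie in the tray, the bolt still drawn (x of tin1 in the frame of tray between -0.08 and 0.08 m and y of tin1 in the frame of tray between -0.1 and 0.1 m and z of tin1 in the frame of tray between -0.005 and 0.05 m and x of tin2 in the frame of tray between -0.08 and 0.08 m and y of tin2 in the frame of tray between -0.1 and 0.1 m and z of tin2 in the frame of tray between -0.005 and 0.05 m and x of tin3 in the frame of tray between -0.08 and 0.08 m and y of tin3 in the frame of tray between -0.1 and 0.1 m and z of tin3 in the frame of tray between -0.005 and 0.05 m and x of tin4 in the frame of tray between -0.08 and 0.08 m and y of tin4 in the frame of tray between -0.1 and 0.1 m and z of tin4 in the frame of tray between -0.005 and 0.05 m and value of joint bolt below 0.02 m), for 0.2 s.
2. the caddy is level again and the bolt is home in its keeper (value of joint caddy below 0.04 rad and value of joint bolt above 0.036 m), for 0.2 s.
At the end, for the whole second after the job is handed in: all four tins lie at rest inside the tray, the tray within 30 mm of where it stood and flat, the caddy level (under 0.04 rad) and the bolt home in the keeper (over 36 of its 40 mm) (all of step 2 and x of tin1 in the frame of tray between -0.08 and 0.08 m and y of tin1 in the frame of tray between -0.1 and 0.1 m and z of tin1 in the frame of tray between -0.005 and 0.05 m and x of tin2 in the frame of tray between -0.08 and 0.08 m and y of tin2 in the frame of tray between -0.1 and 0.1 m and z of tin2 in the frame of tray between -0.005 and 0.05 m and x of tin3 in the frame of tray between -0.08 and 0.08 m and y of tin3 in the frame of tray between -0.1 and 0.1 m and z of tin3 in the frame of tray between -0.005 and 0.05 m and x of tin4 in the frame of tray between -0.08 and 0.08 m and y of tin4 in the frame of tray between -0.1 and 0.1 m and z of tin4 in the frame of tray between -0.005 and 0.05 m and linear speed of each of tin1, tin2, tin3, tin4 below 0.02 m/s and angle between tray's own z axis and vertical below 0.06 rad and distance of tray from where it was at the start of the episode below 0.03 m); the robot touches nothing.
It fails at once if the caddy tipped beyond 45 degrees (0.785 rad) (value of joint caddy above 0.785 rad).
It fails at once if the bolt shot past the keeper's mouth (22 mm) while the caddy is not level (over 0.06 rad) (value of joint bolt above 0.022 m and value of joint caddy above 0.06 rad).
It fails at once if the jar, the can or the bottle moved by more than 30 mm or tipped (distance of any of jar, can, bottle from where it was at the start of the episode above 0.03 m or angle between any of jar, can, bottle's own z axis and vertical above 0.3 rad).
It also fails if it takes over 54 s, if anything falls off the work surface, if the arm or the gripper's body presses on something with over 40 N, if the wrist force passes 120 N, or if a joint passes its speed limit or range.

## Working session

There is one attempt and no reset: what is moved stays moved. The work goes in short steps, Python scripts to look and compute and a tool call to move; the robot and the scene stay as the last step left them, time stands still between calls to the robot, and variables do not carry over. Pictures are saved under pics/ and viewed, and the job is handed in when it is done.

Besides the shell and the picture viewer there is one more tool, called by a JSON object that holds its "fn" and its "kwargs". play_rows: Moves the arm, as the interface text tells. Its arguments: {"type":"object","properties":{"targets":{"type":"array","items":{"type":"array","items":{"type":"number"}}},"grip":{"type":"number"},"grip_force":{"type":"number"}},"required":["targets"]}

```bash
mkdir -p pics
python3 - <<'E'
from cell import status, eyes
import cv2
s=status.observe();print(s)
for n in ["side","top"]:
    im=eyes.get_image(n);cv2.imwrite(f"pics/{n}0.png",im[:,:,::-1]);c=eyes.get_calibration(n);print(n,c)
print(eyes.get_calibration("wrist"))
E
```

```text
{'clock': 0.0, 'q': array([ 1.08752991,  0.61591179, -0.01267973,  1.42491362,  0.00808093,
        1.10339321, -0.04036662]), 'joint_velocities': array([ 0.00071664, -0.00036783, -0.00014763, -0.000298  , -0.00025847,
        0.00094008, -0.00183979]), 'joint_efforts': array([-2.41503285e-04, -4.69216990e+01,  2.58232802e-01, -1.71033043e+01,
        9.66430816e-03,  9.52756440e-03, -1.73994459e-05]), 'position': array([ 0.28658022, -0.58305392,  0.40353732]), 'tcp_rot': array([-1.25695356e-03,  9.74016696e-01,  2.26472547e-01, -2.83927846e-04]), 'ft_force': array([-0.41918421, -0.28749495, -0.52361072]), 'ft_torque': array([-0.03315333, -0.05864519, -0.04689755]), 'opening': 0.08536918083560678}
side {'intrinsics': array([[490.14235874,   0.        , 321.52916822],
       [  0.        , 490.14235874, 241.9869283 ],
       [  0.        ,   0.        ,   1.        ]]), 'rvec': array([ 0.39262525, -2.81979201,  1.07919438]), 'tvec': array([0.51881507, 0.32282022, 0.95166924])}
top {'intrinsics': array([[598.16655169,   0.        , 319.35190249],
       [  0.        , 598.16655169, 236.83705013],
       [  0.        ,   0.        ,   1.        ]]), 'rvec': array([ 2.12694477, -2.13641744,  0.13158396]), 'tvec': array([-0.07322745,  0.5988566 ,  1.34977784])}
{'intrinsics': array([[371.64829954,   0.        , 319.38813802],
       [  0.        , 371.64829954, 237.54233929],
       [  0.        ,   0.        ,   1.        ]]), 'rvec': array([-2.44087842,  1.51831354,  0.23600263]), 'tvec': array([-0.6494455 , -0.0391427 ,  0.37936565])}
```

View pics/side0.png

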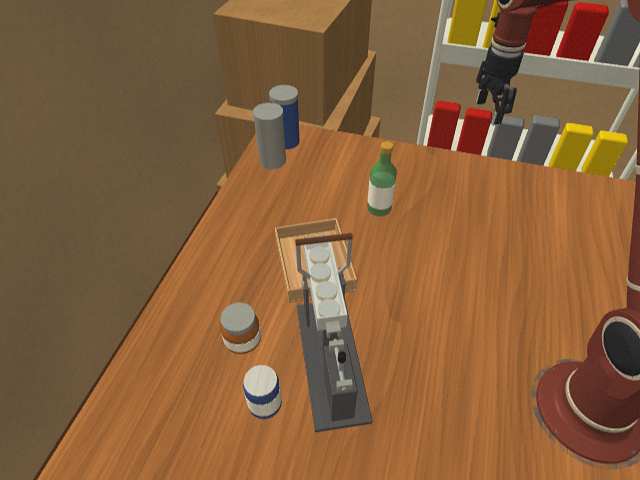

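View pics/top0.png

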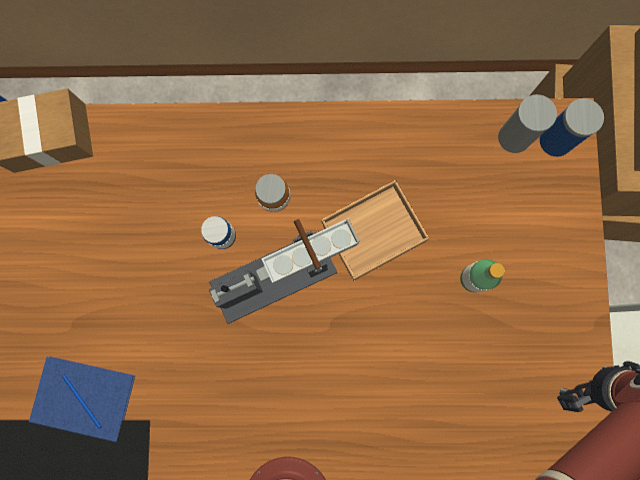

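The side view shows the bar at (324,239) and the knob at (342,357). In the top view the bar runs from (296,221) to (320,268), the knob is at (225,289) and the tray is around (378,230). Next I'll measure these.

```bash
cat > h.py <<'E'
import numpy as np,cv2
from cell import status, eyes
def cam(n):
    c=eyes.get_calibration(n);R=cv2.Rodrigues(c["rvec"])[0];return c["intrinsics"],R,np.array(c["tvec"])
def ray(n,uv):
    K,R,t=cam(n);d=R.T@np.linalg.inv(K)@np.array([uv[0],uv[1],1.]);return -R.T@t,d
def plane(n,uv,z):
    o,d=ray(n,uv);return o+d*(z-o[2])/d[2]
def tri(uv1,uv2,n1="side",n2="top"):
    o1,d1=ray(n1,uv1);o2,d2=ray(n2,uv2)
    d1/=np.linalg.norm(d1);d2/=np.linalg.norm(d2)
    s=np.linalg.lstsq(np.c_[d1,-d2],o2-o1,rcond=None)[0]
    p,q=o1+s[0]*d1,o2+s[1]*d2
    return (p+q)/2,np.linalg.norm(p-q)
def proj(n,p):
    K,R,t=cam(n);c=R@np.asarray(p)+t;c=K@c;return c[:2]/c[2]
def comps(mask,mn=20):
    n,l,s,c=cv2.connectedComponentsWithStats(mask.astype(np.uint8))
    return [(s[i][4],c[i].round(1),s[i][:4],l==i) for i in range(1,n) if s[i][4]>=mn]
E
python3 - <<'E'
from h import *
t=cv2.imread("pics/top0.png")
s=cv2.imread("pics/side0.png")
for n,im,roi in [("top",t,(200,160,450,330)),("side",s,(240,180,400,440))]:
    x0,y0,x1,y1=roi;c=im[y0:y1,x0:x1]
    cv2.imwrite(f"pics/{n}c.png",cv2.resize(c,None,fx=3 if n=="top" else 2.3,fy=3 if n=="top" else 2.3,interpolation=cv2.INTER_CUBIC))
    hsv=cv2.cvtColor(im,cv2.COLOR_BGR2HSV)
    print(n, "bar px", hsv[245,308] if n=="top" else hsv[239,324], "knob",hsv[289,225] if n=="top" else hsv[357,342])
E
```

```text
top bar px [ 12 155 107] knob [ 0  0 41]
side bar px [ 14 159  90] knob [ 8 81 38]
```

View pics/topc.png

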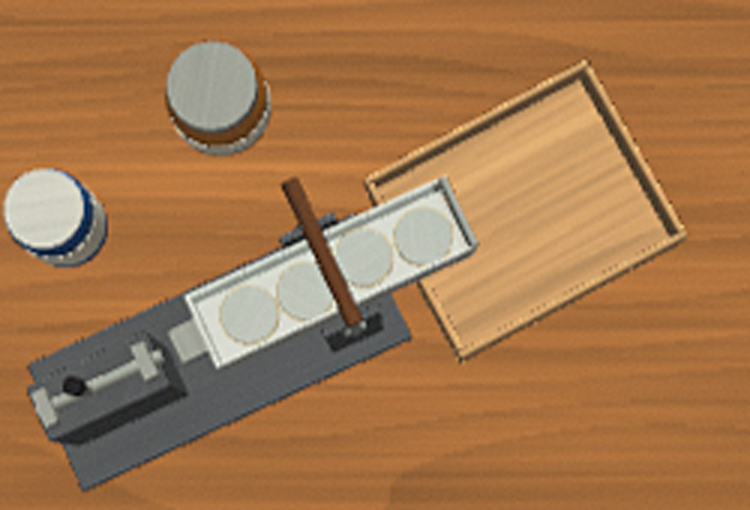

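View pics/sidec.png

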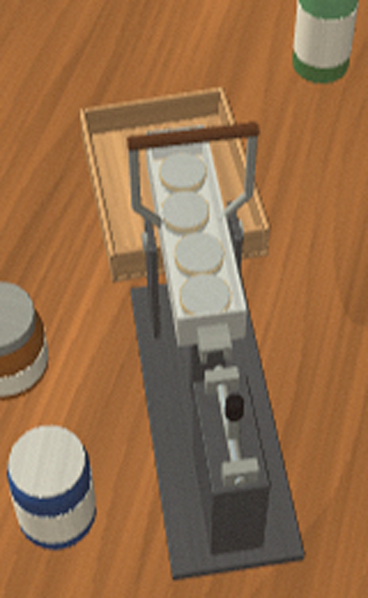

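Run:
```python
from h import *
A=plane("top",(296.7,220.7),.265);B=plane("top",(318.7,268.3),.265);print("bar",A,B,np.linalg.norm(A-B),(A+B)/2)
print(tri((297.4,241.7),(296.7,220.7)),tri((351.7,236.1),(318.7,268.3)))
print("knob",plane("top",(224.7,288.3),.19),tri((342.2,356),(224.7,288.3)))
cs=[plane("top",p,.012) for p in [(209.3,281.7),(228.3,323.3),(336.7,273.3)]]
print("stand",np.round(cs,4),np.linalg.norm(cs[0]-cs[1]),np.linalg.norm(cs[2]-cs[1]))
d=cs[1]-cs[2];print("yaw of +y(bolt) dir",np.degrees(np.arctan2(d[1],d[0])))
d=A-B;print("bar dir",np.degrees(np.arctan2(d[1],d[0])))
T=[plane("top",p,.045) for p in [(322.3,220.7),(395.3,181),(428.7,238.3),(354,280)]];print(np.round(T,3),np.mean(T,0))
for n,p,z in [("jar",(271,189),.085),("can",(215,230),.1),("bottle",(497,270),.21)]: print(n,plane("top",p,z))
```

```text
bar [ 0.59758515 -0.03717876  0.265     ] [ 0.50349049 -0.08022323  0.265     ] 0.10347285795368114 [ 0.55053782 -0.058701    0.265     ]
(array([ 0.59684383, -0.03719314,  0.26249493]), np.float64(0.0023626402109713117)) (array([ 0.50435327, -0.08005183,  0.25970743]), np.float64(0.0006954642312865572))
knob [0.47032895 0.11605504 0.19      ] (array([0.4704224 , 0.11817105, 0.17832272]), np.float64(0.001315105028337703))
stand [[ 0.4975  0.186   0.012 ]
 [ 0.3999  0.1388  0.012 ]
 [ 0.516  -0.1158  0.012 ]] 0.10844014722470274 0.27981407792893237
yaw of +y(bolt) dir 114.5202589767734
bar dir 24.58215874443796
[[ 0.636 -0.083  0.045]
 [ 0.73  -0.255  0.045]
 [ 0.593 -0.329  0.045]
 [ 0.497 -0.155  0.045]] [ 0.61431422 -0.2056189   0.045     ]
jar [0.70394745 0.03365921 0.085     ]
can [0.60712797 0.15738992 0.1       ]
bottle [ 0.5035887  -0.43829378  0.21      ]
```

{"fn": "play_rows", "kwargs": {"targets": [[0, 0, -0.02, 0, 0, -10], [0, 0, -0.02, 0, 0, -10], [0, 0, -0.02, 0, 0, -10], [0, 0, -0.02, 0, 0, -10], [0, 0, 0, 0, 0, -10]], "grip": 1}}

```text
clock: 0.72
position: [0.2867, -0.5834, 0.4863]
tcp_rot: [0.001, 0.785, 0.619, -0.0]
ft_force: [1.4, -0.3, -0.1]
opening: 0.0004
```

{"fn": "play_rows", "kwargs": {"targets": [[0, 0, 0, 0, 0, -10], [0, 0, 0, 0, 0, -10], [0, 0, 0, 0, 0, -10], [0, 0, 0, 0, 0, -8.4], [0, 0, 0, 0, 0, 0]]}}

```text
clock: 1.35
position: [0.2864, -0.5835, 0.484]
tcp_rot: [-0.001, 0.541, 0.841, 0.0]
ft_force: [0.6, -0.6, 0.1]
opening: -0.0002
```

```bash
cat >> h.py <<'E'
from scipy.spatial.transform import Rotation as Ro
P=np.array([.551,-.0585]);TH=np.radians(114.6);U=np.array([np.cos(TH),np.sin(TH)]);X=np.array([U[1],-U[0]])
def pose():
    s=status.observe();q=s["tcp_rot"];return s,np.array(s["position"]),Ro.from_quat([q[1],q[2],q[3],q[0]]).as_matrix()
def st(p): # stand coords
    d=np.asarray(p)[:2]-P;return d@X,d@U
def w(x,y,z): return np.r_[P+x*X+y*U,z]
def delta(x,y,z):
    s,p,R=pose();d=w(x,y,z)-p
    Rt=np.column_stack([np.r_[U,0],np.r_[X,0],[0,0,-1]])
    print("t",s["clock"],"pos",p.round(4),"stand",np.round(st(p),4),"tooldelta",(R.T@d).round(4),"rot err deg",np.degrees(Ro.from_matrix(R.T@Rt).as_rotvec()).round(2),"F",np.round(s["ft_force"],2),"open",s["opening"])
E
python3 -c "
from h import *
delta(0,.06,.48)"
```

```text
t 1.35 pos [ 0.2864 -0.5835  0.484 ] stand [-0.4591 -0.3671] tooldelta [0.4282 0.4581 0.0047] rot err deg [ 0.01 -0.09 -0.14] F [ 0.59 -0.62  0.13] open -0.0002302989319007719
```

{"fn": "play_rows", "kwargs": {"targets": [[0.028, 0.03, 0, 0, 0, 0], [0.028, 0.03, 0, 0, 0, 0], [0.028, 0.03, 0, 0, 0, 0], [0.028, 0.03, 0, 0, 0, 0], [0.028, 0.03, 0, 0, 0, 0]]}}

```text
clock: 1.98
position: [0.3652, -0.3922, 0.4846]
tcp_rot: [-0.0, 0.542, 0.841, 0.0]
ft_force: [1.3, 0.4, 0.1]
opening: 0.0001
```

{"fn": "play_rows", "kwargs": {"targets": [[0.028, 0.03, 0, 0, 0, 0], [0.028, 0.03, 0, 0, 0, 0], [0.028, 0.03, 0, 0, 0, 0], [0.028, 0.03, 0, 0, 0, 0], [0.028, 0.03, 0, 0, 0, 0]]}}

```text
clock: 2.6
position: [0.4433, -0.2027, 0.4847]
tcp_rot: [0.0, 0.542, 0.841, -0.0]
ft_force: [-0.2, 0.6, 0.1]
opening: -0.0001
```

{"fn": "play_rows", "kwargs": {"targets": [[0.028, 0.03, 0, 0, 0, 0], [0.028, 0.03, 0, 0, 0, 0], [0.028, 0.03, 0, 0, 0, 0], [0.028, 0.03, 0, 0, 0, 0], [0.028, 0.03, 0, 0, 0, 0]]}}

```text
clock: 3.22
position: [0.5216, -0.0131, 0.4846]
tcp_rot: [-0.0, 0.542, 0.841, -0.0]
ft_force: [0.3, -0.0, 0.0]
opening: -0.0
```

```bash
python3 -c "
from h import *
delta(0,.06,.398)
cv2.imwrite('pics/s1.png',eyes.get_image('side')[:,:,::-1])"
```

```text
t 3.225 pos [ 0.5216 -0.0131  0.4846] stand [-0.0078  0.0535] tooldelta [0.0065 0.0078 0.0866] rot err deg [-0.01  0.01 -0.21] F [ 0.29 -0.01  0.03] open -4.15559070378904e-06
```

View pics/s1.png

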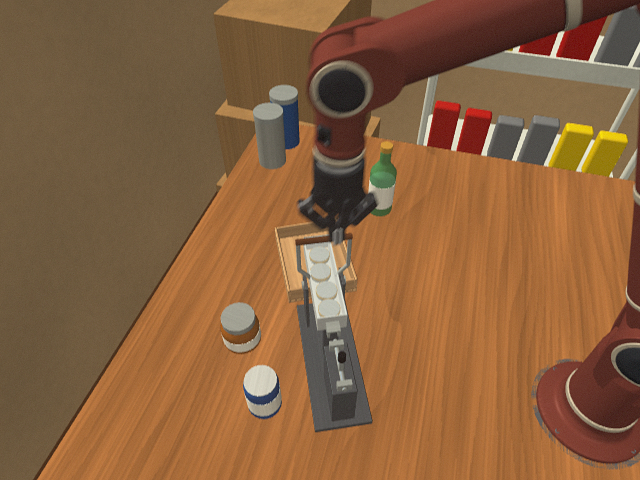

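The shut fingertips are at about (338,240) in the side view. They are above and behind the bar, clear of everything. I'll lower them behind the bar, then creep forward.

{"fn": "play_rows", "kwargs": {"targets": [[0.003, 0.004, 0, 0, 0, 0], [0.003, 0.004, 0.024, 0, 0, 0], [0, 0, 0.024, 0, 0, 0], [0, 0, 0.024, 0, 0, 0], [0, 0, 0, 0, 0, 0]]}}

```text
clock: 3.9
position: [0.5254, -0.0072, 0.4111]
tcp_rot: [-0.002, 0.542, 0.84, -0.002]
ft_force: [0.2, -0.9, 0.3]
opening: 0.0001
```

{"fn": "play_rows", "kwargs": {"targets": [[-0.01, 0, 0, 0, 0, 0], [-0.01, 0, 0, 0, 0, 0], [-0.01, 0, 0, 0, 0, 0], [-0.006, 0, 0, 0, 0, 0], [0, 0, 0, 0, 0, 0]]}}

```text
clock: 4.53
position: [0.5412, -0.0389, 0.4127]
tcp_rot: [0.0, 0.541, 0.841, 0.0]
ft_force: [0.2, 0.2, -0.8]
opening: -0.0001
```

```bash
python3 -c "
from h import *
delta(0,.0,.40)
cv2.imwrite('pics/s2.png',eyes.get_image('side')[100:340,200:500,::-1].repeat(2,0).repeat(2,1))"
```

```text
t 4.525 pos [ 0.5412 -0.0389  0.4127] stand [-0.0007  0.0219] tooldelta [-0.0219  0.0008  0.0127] rot err deg [ 0.   0.  -0.1] F [ 0.24  0.16 -0.8 ] open -0.00014898702040892382
```

View pics/s2.png

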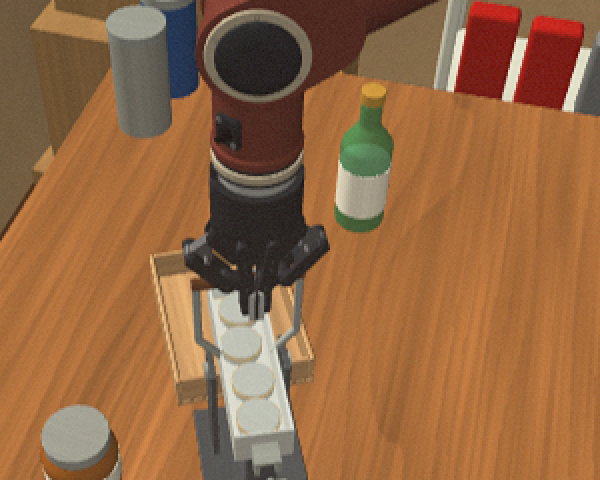

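{"fn": "play_rows", "kwargs": {"targets": [[-0.01, 0, 0, 0, 0, 0], [-0.01, 0, 0.001, 0, 0, 0], [-0.01, 0, 0.002, 0, 0, 0], [-0.01, 0, 0.003, 0, 0, 0], [0, 0, 0, 0, 0, 0]]}}

```text
clock: 5.2
position: [0.558, -0.0757, 0.4061]
tcp_rot: [-0.0, 0.541, 0.841, -0.0]
ft_force: [-1.3, 2.4, 0.5]
opening: -0.0001
```

```bash
python3 -c "
from h import *
delta(0,.0,.40)
cv2.imwrite('pics/s3.png',eyes.get_image('side')[100:340,200:500,::-1].repeat(2,0).repeat(2,1))
cv2.imwrite('pics/t3.png',eyes.get_image('top')[150:340,200:460,::-1].repeat(2,0).repeat(2,1))"
```

```text
t 5.2 pos [ 0.558  -0.0757  0.4061] stand [-0.0008 -0.0186] tooldelta [0.0186 0.0008 0.0061] rot err deg [-0.03 -0.01 -0.13] F [-1.31  2.37  0.53] open -8.264630952566033e-05
```

View pics/s3.png

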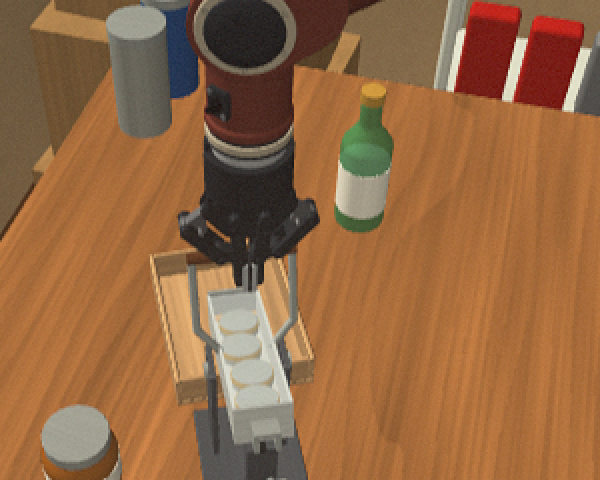

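View pics/t3.png

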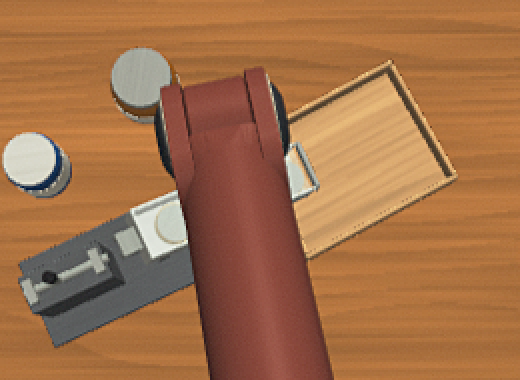

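The caddy has tipped to about 0.28 rad and the push force is 2.7 N. The tins at (240,322) to (255,395) haven't left yet. I'll continue in small steps.

{"fn": "play_rows", "kwargs": {"targets": [[-0.005, 0, 0.001, 0, 0, 0], [-0.005, 0, 0.002, 0, 0, 0], [-0.005, 0, 0.002, 0, 0, 0], [0, 0, 0, 0, 0, 0], [0, 0, 0, 0, 0, 0]]}}

```text
clock: 5.92
position: [0.5638, -0.0884, 0.4017]
tcp_rot: [-0.0, 0.541, 0.841, -0.0]
ft_force: [-2.0, 3.0, 0.3]
opening: 0.0002
```

```bash
python3 -c "
from h import *
delta(0,.0,.40)
cv2.imwrite('pics/s4.png',eyes.get_image('side')[100:340,200:500,::-1].repeat(2,0).repeat(2,1))"
```

```text
t 5.925 pos [ 0.5638 -0.0884  0.4017] stand [-0.0008 -0.0325] tooldelta [0.0325 0.0007 0.0017] rot err deg [-0.02  0.   -0.04] F [-1.96  3.03  0.3 ] open 0.00022718663203833664
```

View pics/s4.png

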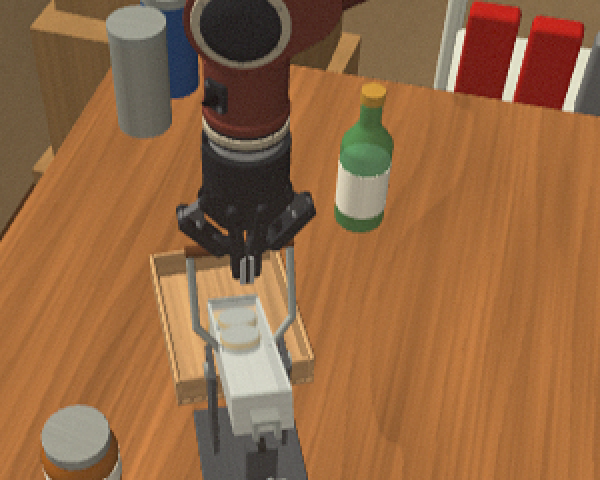

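The tins are sliding: only about two are still visible in the caddy, around (238,330). I'll tip a little further, to about 0.5 rad, and hold.

{"fn": "play_rows", "kwargs": {"targets": [[-0.005, 0, 0.002, 0, 0, 0], [-0.005, 0, 0.003, 0, 0, 0], [0, 0, 0, 0, 0, 0], [0, 0, 0, 0, 0, 0], [0, 0, 0, 0, 0, 0]]}}

```text
clock: 6.6
position: [0.5681, -0.0971, 0.3968]
tcp_rot: [0.0, 0.54, 0.841, 0.0]
ft_force: [-0.6, 3.6, 1.3]
opening: -0.0004
```

```bash
python3 -c "
from h import *
delta(0,.0,.40)
cv2.imwrite('pics/s5.png',eyes.get_image('side')[100:340,200:500,::-1].repeat(2,0).repeat(2,1))
cv2.imwrite('pics/t5.png',eyes.get_image('top')[150:340,200:460,::-1].repeat(2,0).repeat(2,1))"
```

```text
t 6.6 pos [ 0.5681 -0.0971  0.3968] stand [-0.0005 -0.0422] tooldelta [ 0.0422  0.0005 -0.0032] rot err deg [ 0.03 -0.01 -0.01] F [-0.57  3.59  1.3 ] open -0.0004230036904327845
```

View pics/s5.png

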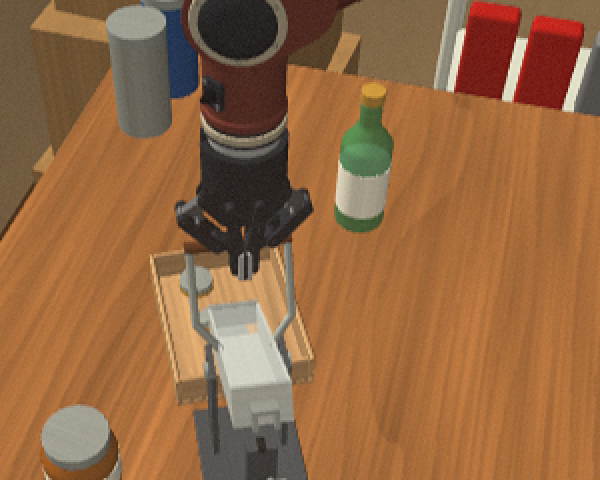

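View pics/t5.png

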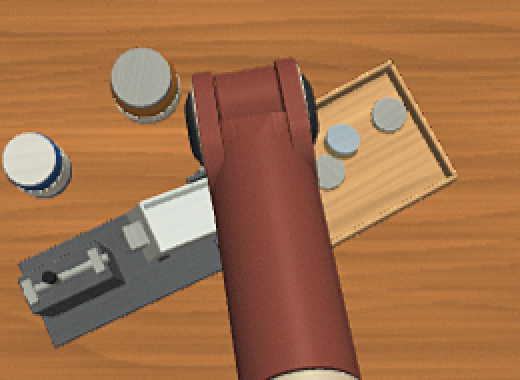

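Three tins show in the tray, at (388,115), (343,140) and (330,172), and the caddy looks empty. I'll go slightly further to make sure, then ease back.

{"fn": "play_rows", "kwargs": {"targets": [[-0.005, 0, 0.002, 0, 0, 0], [-0.004, 0, 0.002, 0, 0, 0], [0, 0, 0, 0, 0, 0], [0, 0, 0, 0, 0, 0], [0, 0, 0, 0, 0, 0]]}}

```text
clock: 7.32
position: [0.5718, -0.105, 0.3924]
tcp_rot: [-0.0, 0.54, 0.842, 0.0]
ft_force: [-1.3, 4.7, -1.1]
opening: -0.0
```

{"fn": "play_rows", "kwargs": {"targets": [[0.01, 0, -0.004, 0, 0, 0], [0.01, 0, -0.004, 0, 0, 0], [0.01, 0, -0.004, 0, 0, 0], [0.01, 0, -0.003, 0, 0, 0], [0.01, 0, -0.002, 0, 0, 0]]}}

```text
clock: 7.95
position: [0.5507, -0.0596, 0.4099]
tcp_rot: [0.0, 0.54, 0.841, -0.0]
ft_force: [-0.5, 1.7, -0.3]
opening: -0.0001
```

{"fn": "play_rows", "kwargs": {"targets": [[0.01, 0, 0, 0, 0, 0], [0.01, 0, 0, 0, 0, 0], [0.015, 0, 0, 0, 0, 0], [0.015, 0, 0, 0, 0, 0], [0, 0, -0.03, 0, 0, 0]]}}

```text
clock: 8.57
position: [0.529, -0.0129, 0.4383]
tcp_rot: [-0.002, 0.539, 0.842, -0.001]
ft_force: [1.9, 0.3, 0.3]
opening: -0.0002
```

```bash
python3 -c "
from h import *
delta(0,.25,.48)
cv2.imwrite('pics/s6.png',eyes.get_image('side')[100:340,200:500,::-1].repeat(2,0).repeat(2,1))
cv2.imwrite('pics/t6.png',eyes.get_image('top')[150:340,200:460,::-1].repeat(2,0).repeat(2,1))"
```

```text
t 8.575 pos [ 0.529  -0.0129  0.4383] stand [-0.001   0.0506] tooldelta [ 0.1995  0.0014 -0.0412] rot err deg [-0.28 -0.15  0.15] F [1.86 0.27 0.34] open -0.0002248591684212885
```

View pics/s6.png

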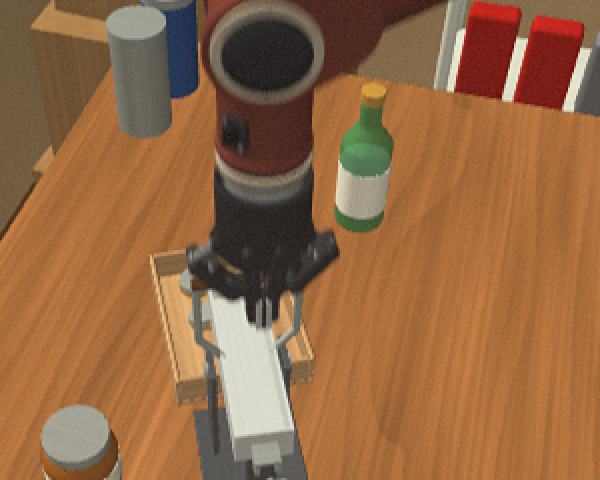

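View pics/t6.png

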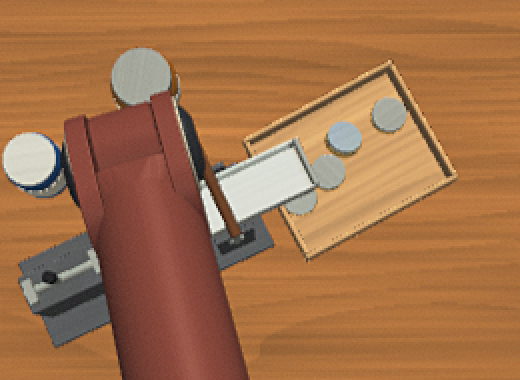

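All four tins lie in the tray, at (388,115), (343,138), (330,172) and (300,200), and the caddy and bar are level again. Next is the bolt.

{"fn": "play_rows", "kwargs": {"targets": [[0.04, 0, 0, 0, 0, 0], [0.04, 0, 0, 0, 0, 0], [0.04, 0, 0, 0, 0, 0], [0.04, 0, 0, 0, 0, 0], [0.03, 0.001, 0, 0, 0, 0]]}}

```text
clock: 9.3
position: [0.4509, 0.1603, 0.4393]
tcp_rot: [-0.0, 0.54, 0.842, -0.0]
ft_force: [0.2, 0.1, 1.0]
opening: 0.0001
```

{"fn": "play_rows", "kwargs": {"targets": [[0, 0, 0, 0, 0, 0], [0, 0, 0.032, 0, 0, 0], [0, 0, 0.032, 0, 0, 0], [0, 0, 0.032, 0, 0, 0], [0, 0, 0, 0, 0, 0]]}}

```text
clock: 9.93
position: [0.4519, 0.157, 0.3416]
tcp_rot: [-0.002, 0.541, 0.841, -0.003]
ft_force: [0.4, 0.4, -0.3]
opening: 0.0
```

```bash
python3 -c "
from h import *
delta(0,.215,.341)
cv2.imwrite('pics/s7.png',eyes.get_image('side')[180:440,220:460,::-1].repeat(2,0).repeat(2,1))
cv2.imwrite('pics/t7.png',eyes.get_image('top')[150:340,200:460,::-1].repeat(2,0).repeat(2,1))"
```

```text
t 9.925 pos [0.4519 0.157  0.3416] stand [-0.0004  0.2372] tooldelta [-0.0222  0.0005  0.0006] rot err deg [-0.35  0.02 -0.11] F [ 0.38  0.36 -0.32] open 4.182357094509098e-05
```

View pics/s7.png

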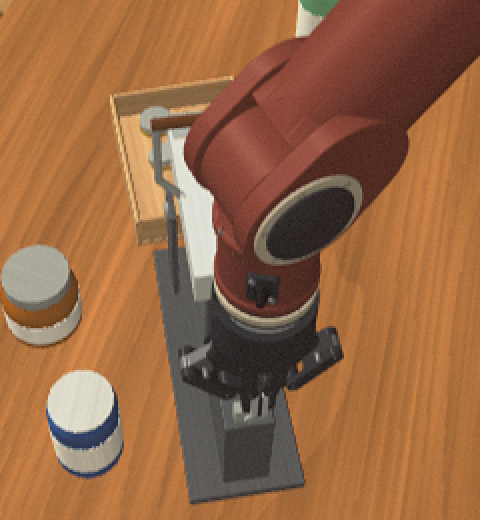

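View pics/t7.png

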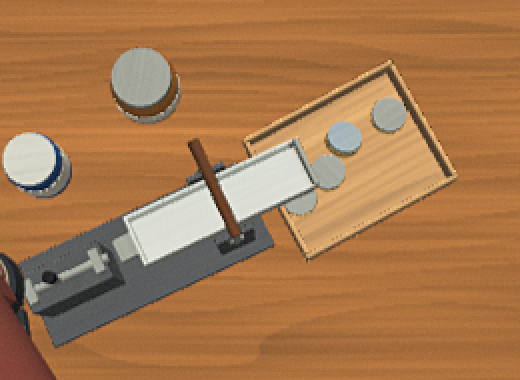

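The caddy is level and its bar matches the first picture. The fingers stand over the rear guide, behind the knob, so I can push.

{"fn": "play_rows", "kwargs": {"targets": [[-0.01, 0, 0, 0, 0, 0], [-0.01, 0, 0, 0, 0, 0], [-0.008, 0, 0, 0, 0, 0], [-0.006, 0, 0, 0, 0, 0], [0, 0, 0, 0, 0, 0]]}}

```text
clock: 10.65
position: [0.4665, 0.1272, 0.3438]
tcp_rot: [0.0, 0.541, 0.841, -0.0]
ft_force: [0.3, 1.1, 0.4]
opening: 0.0001
```

{"fn": "play_rows", "kwargs": {"targets": [[-0.006, 0, 0, 0, 0, 0], [-0.006, 0, 0, 0, 0, 0], [-0.006, 0, 0, 0, 0, 0], [0, 0, 0, 0, 0, 0]]}}

```text
clock: 11.15
position: [0.4741, 0.1104, 0.3436]
tcp_rot: [0.0, 0.541, 0.841, -0.0]
ft_force: [0.5, -0.4, 0.0]
opening: 0.0001
```

```bash
python3 -c "
from h import *
delta(0,.18,.341)
cv2.imwrite('pics/s8.png',eyes.get_image('side')[180:440,220:460,::-1].repeat(2,0).repeat(2,1))"
```

```text
t 11.15 pos [0.4741 0.1104 0.3436] stand [0.0004 0.1856] tooldelta [-0.0056 -0.0004  0.0026] rot err deg [-0.02  0.06 -0.1 ] F [ 0.53 -0.38  0.02] open 5.319387097170782e-05
```

View pics/s8.png

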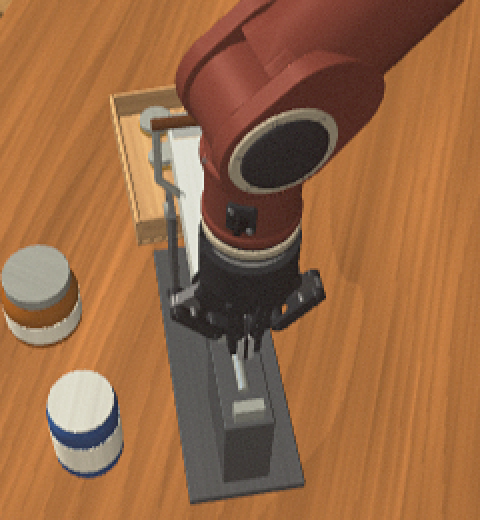

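The knob is hidden and the force is only about 1 N, so I'll go on in 3 mm steps until the end stop shows in the force.

{"fn": "play_rows", "kwargs": {"targets": [[-0.003, 0, 0, 0, 0, 0], [-0.003, 0, 0, 0, 0, 0]]}}

```text
clock: 11.45
position: [0.476, 0.1062, 0.3436]
tcp_rot: [-0.001, 0.54, 0.842, 0.0]
ft_force: [-3.1, 5.2, -0.4]
opening: 0.0003
```

{"fn": "play_rows", "kwargs": {"targets": [[-0.003, 0, 0, 0, 0, 0], [0, 0, 0, 0, 0, 0]]}}

```text
clock: 11.7
position: [0.4762, 0.1056, 0.3437]
tcp_rot: [-0.002, 0.539, 0.842, 0.001]
ft_force: [-4.0, 5.8, 0.1]
opening: -0.0003
```

{"fn": "play_rows", "kwargs": {"targets": [[-0.004, 0, 0, 0, 0, 0], [0, 0, 0, 0, 0, 0]]}}

```text
clock: 11.95
position: [0.4766, 0.1046, 0.3437]
tcp_rot: [-0.004, 0.538, 0.843, 0.003]
ft_force: [-6.4, 12.6, 0.2]
opening: 0.0002
```

```bash
python3 -c "
from h import *
delta(0,.18,.341)"
```

```text
t 11.95 pos [0.4766 0.1046 0.3437] stand [0.0003 0.1792] tooldelta [ 0.0007 -0.0003  0.0027] rot err deg [-0.02 -0.57  0.28] F [-6.39 12.61  0.25] open 0.0001687236979661234
```

The force climbed to 14 N with the tool stalled at stand y of about 0.179. That is the predicted end-stop position, so I'll back off, lift clear and check.

{"fn": "play_rows", "kwargs": {"targets": [[0.02, 0, 0, 0, 0, 0], [0.03, 0, 0, 0, 0, 0], [0.02, 0, 0, 0, 0, 0], [0, 0, -0.05, 0, 0, 0], [0, 0, -0.05, 0, 0, 0]]}}

```text
clock: 12.58
position: [0.4502, 0.1627, 0.4446]
tcp_rot: [-0.0, 0.54, 0.842, -0.001]
ft_force: [2.1, -0.3, -0.9]
opening: 0.0
```

{"fn": "play_rows", "kwargs": {"targets": [[0.05, 0, -0.02, 0, 0, 0], [0.05, 0, 0, 0, 0, 0], [0.05, 0, 0, 0, 0, 0], [0, 0, 0, 0, 0, 0]]}}

```text
clock: 13.08
position: [0.3852, 0.3029, 0.4643]
tcp_rot: [-0.001, 0.537, 0.844, 0.001]
ft_force: [0.6, -0.0, 0.2]
opening: 0.0001
```

```bash
python3 -c "
from h import *
delta(0,.18,.341)
cv2.imwrite('pics/s9.png',eyes.get_image('side')[180:440,220:460,::-1].repeat(2,0).repeat(2,1))
cv2.imwrite('pics/t9.png',eyes.get_image('top')[150:340,200:460,::-1].repeat(3,0).repeat(3,1))"
```

```text
t 13.075 pos [0.3852 0.3029 0.4643] stand [-3.000e-04  3.976e-01] tooldelta [-0.2179 -0.0017  0.1229] rot err deg [ 0.07 -0.11  0.47] F [ 0.55 -0.03  0.24] open 0.0001376052429467092
```

View pics/s9.png

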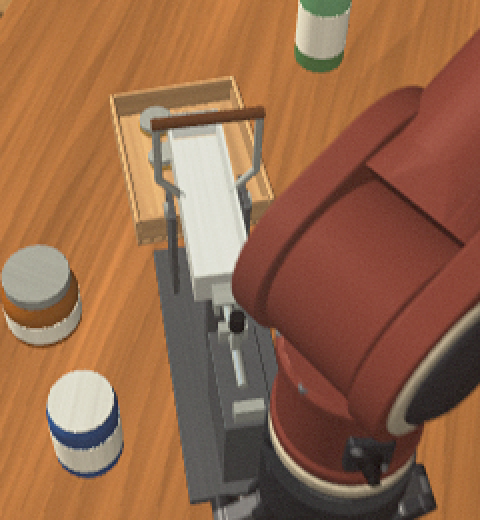

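View pics/t9.png

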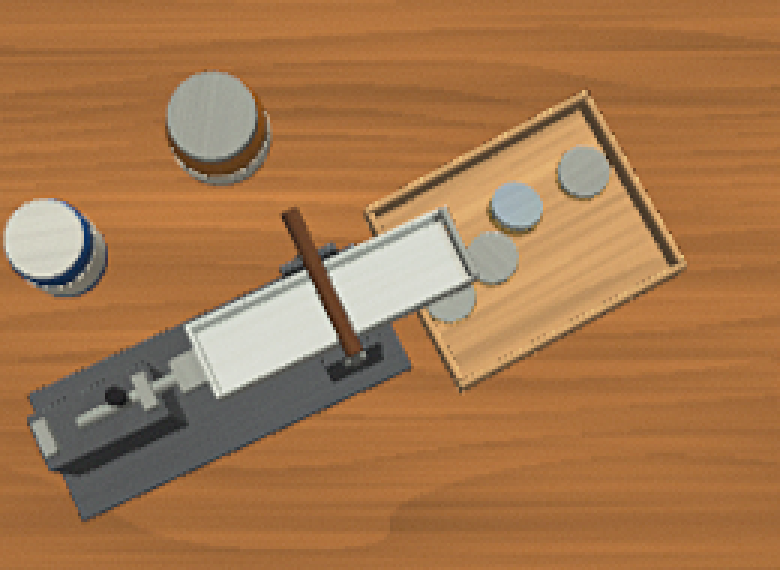

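```bash
python3 -c "
from h import *
k0=plane('top',(224.7,288.3),.19);k=plane('top',(200+116/3,150+396/3),.19)
print(st(k0),st(k),np.linalg.norm(k-k0), 'expected home', st(w(0,.162,.19)), proj('top',w(0,.162,.19)))
im=cv2.imread('pics/t9.png')[::3,::3]
for c in comps(cv2.cvtColor(im,cv2.COLOR_BGR2GRAY)<28,12): print(c[:3])
"
```

```text
(np.float64(-0.0006851233916483702), np.float64(0.19229355154541874)) (np.float64(-0.0009303359839343831), np.float64(0.16082115594141153)) 0.031473350858631954 expected home (np.float64(1.581662768492518e-17), np.float64(0.162)) [237.96636374 281.83125526]
```

The knob is at stand y = 0.161 and fully home is 0.162. Everything else is in place, so I'll hand in.

```bash
python3 -c "
from cell import manip
print(manip.job_done())"
```

```text
the job is handed in; nothing more can be done
None
```

I carried out the whole task and handed it in at about 13 s of the 54 s allowed; the hand-in gives no verdict, so I can't confirm a pass.

- **Tipping:** I pushed the handle bar with the shut fingers to an estimated 0.55 rad. That figure comes from the tool's travel, not a direct joint reading. All four tins slid out into the tray. I then eased the bar back until the spring levelled the caddy.
- **Bolt:** I pushed the knob with the fingers until the tool stopped moving, with about 14 N of force. I then backed off and lifted clear.

**Last checks:**
- **Tins:** all four were in the tray in the last top view. One lies partly under the caddy's flap end.
- **Caddy and tray:** by eye, the bar was in the same place as in the first picture and the tray had not moved.
- **Bolt:** the knob was at stand y = 0.161 m, against 0.162 m for fully home. It moved about 31 mm in all, so by that reading the bolt is home to within the camera error of about 2 mm.
- **Bystanders:** the jar, the can and the bottle looked undisturbed in the pictures.
- **Arm:** it was clear of everything, with the force reading near zero.

No check failed. Force readings were only about 1 N during most of the bolt's travel, below the 2 to 3 N it should need. I relied on the end-stop force and the knob position instead.

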